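# Clear the T-track and pair up the stops

## Task

Clear the T-track on the bench: pull its gate open, slide every stop along to the open end, lift it off, and stand it upright on the bench close beside its twin of the same shape, with no more than a finger's width or two between their heads. When the track is empty push the gate fully shut again. Do not disturb the sanding block, the adjustable wrench or the small blue carton.

Things in the scene. Friction and masses are not known exactly. Their poses are not given: they have to be found in the camera images.
- track: aluminium T-track fixed to the bench, 64 mm wide (x), 370 mm long (y). Origin: on the bench top on its centre line. Slot y = -172 to +120 mm: floor 6 mm above the bench, 50 mm wide and 10 mm high inside, two lips (tops 21 mm up) with a 16 mm gap hold a stop's foot captive, sliding freely with 4 mm vertical play. From y = 120 to 190 mm there are no lips: the open end. The -y end is closed.
- track_open_end (a point): point on the track floor at y = +155 mm of the track, 6 mm above the bench, where a stop's foot is clear of the lips and lifts straight up. The gate's bracket stands beside the track at y = 90 to 124 mm, out to x = 86 mm, 30 mm high
- gate (a joint): sliding gate bar across the slot at track y = 107 mm, lying 23 to 29 mm above the bench, so it blocks a stop's neck but not its head. 0 = shut (start, across the slot), 0.030 m = pulled fully open, along the track's +x axis; about 2 N of friction, stays where it is left; it clears a stop's neck from about 0.020
- gate_pin (a point): on the axis of the gate's upright steel pin, 14 mm across, standing from 29 to 70 mm above the bench; this point is at 55 mm, a good height to pinch it. At joint 0 it is 42 mm from the track's centre line on the +x side; it moves with the gate
- sanding_block: bystander: blue sanding block lying flat, 62 x 115 x 38 mm; origin at the centre of its underside
- adj_wrench: bystander: steel adjustable wrench lying flat, 210 x 59 x 12 mm, long along its x; origin at the centre of the underside
- box_bit: bystander: small blue carton, 60 x 100 x 45 mm; origin at the centre of its underside
- stop_round: stop captive in the track at the start (absent in some starts): a round head, a cylinder 44 mm across and 36 mm tall (26 to 62 mm above the origin), on a neck 12 mm thick and a round heavy foot 44 mm across and 6 mm thick; bare aluminium and steel, 0.16 kg. Origin: centre of the foot's underside; z up when it stands upright.
- stop_square: stop captive in the track at the start (absent in some starts): a square head, a block 38 x 38 mm and 36 mm tall (26 to 62 mm above the origin), sides along its x and y axes, on a neck 12 mm thick and a round heavy foot 44 mm across and 6 mm thick; bare aluminium and steel, 0.16 kg. Origin: centre of the foot's underside; z up when it stands upright.
- stop_bar: stop captive in the track at the start (absent in some starts): a narrow bar head, 22 mm along its x axis, 56 mm along its y axis and 36 mm tall (26 to 62 mm above the origin), on a neck 12 mm thick and a round heavy foot 44 mm across and 6 mm thick; bare aluminium and steel, 0.16 kg. Origin: centre of the foot's underside; z up when it stands upright.
- stop_post: stop captive in the track at the start (absent in some starts): a slim tall round head, a cylinder 26 mm across and 58 mm tall (26 to 84 mm above the origin), on a neck 12 mm thick and a round heavy foot 44 mm across and 6 mm thick; bare aluminium and steel, 0.16 kg. Origin: centre of the foot's underside; z up when it stands upright.
- twin_round: the twin of stop_round, the same part, standing upright on the bench behind the track: a round head, a cylinder 44 mm across and 36 mm tall (26 to 62 mm above the origin), on a neck 12 mm thick and a round heavy foot 44 mm across and 6 mm thick; bare aluminium and steel, 0.16 kg. Origin: centre of the foot's underside; z up when it stands upright.
- twin_square: the twin of stop_square, the same part, standing upright on the bench behind the track: a square head, a block 38 x 38 mm and 36 mm tall (26 to 62 mm above the origin), sides along its x and y axes, on a neck 12 mm thick and a round heavy foot 44 mm across and 6 mm thick; bare aluminium and steel, 0.16 kg. Origin: centre of the foot's underside; z up when it stands upright.
- twin_bar: the twin of stop_bar, the same part, standing upright on the bench behind the track: a narrow bar head, 22 mm along its x axis, 56 mm along its y axis and 36 mm tall (26 to 62 mm above the origin), on a neck 12 mm thick and a round heavy foot 44 mm across and 6 mm thick; bare aluminium and steel, 0.16 kg. Origin: centre of the foot's underside; z up when it stands upright.
- twin_post: the twin of stop_post, the same part, standing upright on the bench behind the track: a slim tall round head, a cylinder 26 mm across and 58 mm tall (26 to 84 mm above the origin), on a neck 12 mm thick and a round heavy foot 44 mm across and 6 mm thick; bare aluminium and steel, 0.16 kg. Origin: centre of the foot's underside; z up when it stands upright.

How it is judged:
On the way, in this order (a step that is already met when the one before it is completed fails the run):
1. the gate is pulled open (value of joint gate above 0.02 m), for 0.2 s.
2. every stop that was in the track has been taken off it ((x of stop_round in the frame of track above 0.06 m or x of stop_round in the frame of track below -0.06 m or y of stop_round in the frame of track above 0.23 m) and (x of stop_square in the frame of track above 0.06 m or x of stop_square in the frame of track below -0.06 m or y of stop_square in the frame of track above 0.23 m) and (x of stop_bar in the frame of track above 0.06 m or x of stop_bar in the frame of track below -0.06 m or y of stop_bar in the frame of track above 0.23 m) and (x of stop_post in the frame of track above 0.06 m or x of stop_post in the frame of track below -0.06 m or y of stop_post in the frame of track above 0.23 m)), for 0.2 s.
3. the gate is shut again (value of joint gate below 0.005 m), for 0.2 s.
At the end, for the whole second after the job is handed in: Every stop that was in the track stands released on the bench top (foot flat, tilt under 0.15 rad, at rest), its centre within 100 mm of the centre of its twin of the same shape, and the gate is shut (within 5 mm) (value of joint gate below 0.005 m and horizontal distance between stop_round and twin_round below 0.1 m and angle between each of stop_round, stop_square, stop_bar, stop_post's own z axis and vertical below 0.15 rad and height (world z) of each of stop_round, stop_square, stop_bar, stop_post below 0.005 m and linear speed of each of stop_round, stop_square, stop_bar, stop_post below 0.02 m/s and horizontal distance between stop_square and twin_square below 0.1 m and horizontal distance between stop_bar and twin_bar below 0.1 m and horizontal distance between stop_post and twin_post below 0.1 m); the robot touches nothing.
It fails at once if the sanding block (a bystander) is moved more than 30 mm (distance of sanding_block from where it was at the start of the episode above 0.03 m).
It fails at once if the adjustable wrench (a bystander) is moved more than 30 mm (distance of adj_wrench from where it was at the start of the episode above 0.03 m).
It fails at once if the small blue carton (a bystander) is moved more than 30 mm (distance of box_bit from where it was at the start of the episode above 0.03 m).
Of stop_round, stop_square, stop_bar, stop_post only 3 to 4 are there at a start; the rules pass over those that are not, and their reading is None.
At some moment in a run one of twin_round, twin_square, twin_bar, twin_post may be knocked a few centimetres aside while the robot is not near it.
It also fails if it takes over 210 s, if anything falls off the work surface, if the arm or the gripper's body presses on something with over 40 N, if the wrist force passes 120 N, or if a joint passes its speed limit or range.

## Robot

A 6-joint arm with a two-finger parallel gripper is mounted at the origin on a cart in front of the work surface, level with it; the furniture and walls round the work are solid. World frame = base frame: x ahead of the robot, y to its left, z up, the work surface at z = 0. Lengths are in m, angles in rad, forces in N, time in s.
With the tool pointing down it reaches from about 0.375 to 0.975 m from the base axis. Payload 3.8 kg.
Tool frame: the origin (TCP) lies at the very end of the fingers, on their centre line; the grasp point (between the pads) lies 19 mm behind it; z points along the fingers, y is the line along which they close (so a half turn about z gives the same grasp; the last joint's range is limited). The gripper opens to 85 mm and grips with 20 to 120 N. Pads are 22 mm wide; open, the fingers measure 114 mm over their backs; the gripper's body (76 mm by 85 mm) begins 54 mm behind the grasp point. The pads swing forward as they close: fully open they stand 13 mm farther back than shut.
Start: joints at [1.3, 0.264, 1.604, -0, 1.274, -0.037], TCP at [0.156, 0.657, 0.231] pointing down, gripper open.
Joint ranges: [-2.63, 2.63], [-0.94, 2.18], [0.31, 2.57], [-1.31, 4.45], [0, 2.66], [-2.55, 2.55]. Speed limits (rad/s): [2.57, 2.57, 3.14, 3.14, 3.14, 3.14].

## Interface

Orientations are given as a unit quaternion [w, x, y, z].
In Python, from bench import bot gives the robot as it stands.
- The arm moves only by the shell command python3 inch.py 'ROWS' [FORCE]. ROWS is one flat JSON list of numbers that holds 1 to 5 rows one after another, with no inner brackets; each row has 5 numbers: the finger opening in m, then dx, dy, dz in parts of the range, where 1.0 means 60 cm, then a turn about the tool's z in fractions of the full range, 1 being 4 rad; each row is the pose to reach, as a shift and turn from the pose commanded when the command began, along the tool's axes at that moment; what a row does not reach only later rows make up. A row lasts 1/8 s, in which the tool goes at most 0.0625 m and 0.188 rad, less where a joint would pass 70% of its speed; a pose out of reach is approached as far as the arm can. The fingers move at their own pace and stop on an object; FORCE is the grip in N (left out, the last holds). Time passes only in rows, so rows that do not move let the fingers close. It prints the time, the measured TCP pose, the force, the opening and the grip force at its end. A shift or turn number past 1, either way, is cut back to 1. Input that does not fit is refused with a message, and nothing moves.
- bot.get_state(): the state, without advancing time (a new reading comes with each control period).
- bot.camera(name): name is "side" or "top"; returns a dict with "img" (384x512x3 uint8, blue, green, red), "fx", "fy", "cx", "cy" (pixels), "distortion" ([k1, k2, p1, p2, k3] as OpenCV has them; the pictures are not rectified), "pose" (4x4, takes a point from camera to world coordinates). Camera axes: x right, y down, z forward; pixel columns grow to the right and rows downward; lengths in m; the calibration is good to about 2 mm. A picture is of the moment at which its call begins. There is no depth.
- bot.hand_in(): hands the job in; it is judged then, once.
The state is a dict: "time_s": time; "qpos": joint angles; "dq": joint speeds; "joint_torque": joint torques, N m; "eef_pos": TCP position; "tcp_rot": TCP orientation; "ft_force": force on the tool from outside, world axes, zero at the start; "moment": the same for the moment, N m; "gripper_width": finger opening in m; "finger_force": force on a finger pad.
Only numpy, scipy, OpenCV 4.12 (cv2) and the standard library are available. Lean on these libraries where they do the work, as an engineer would, in place of code of your own. Each camera call takes 0.05 s, during which the arm holds its last target. There are 200 camera calls.

## Working session

There is one attempt and no reset: what is moved stays moved. The work goes in short steps, Python scripts to look and compute and a shell command to move; the robot and the scene stay as the last step left them, time stands still between calls to the robot, and variables do not carry over. Pictures are saved under pics/ and viewed, at most 14 in all, crops included, and the job is handed in when it is done.

```bash
ls; mkdir -p pics; python3 - <<'E'
from bench import bot
import cv2,numpy as np
for n in("side","top"):
    c=bot.camera(n);cv2.imwrite(f"pics/{n}0.png",c["img"]);print(n,c["fx"],c["fy"],c["cx"],c["cy"],c["distortion"]);print(np.round(c["pose"],3))
s=bot.get_state();print(s)
E
```

```text
bench.py
inch.py
pics
side 366.2492364318068 366.2492364318068 258.41275062825633 192.64979885704696 [-0.04874824  0.          0.          0.          0.        ]
[[ 0.964 -0.13   0.23   0.257]
 [-0.264 -0.519  0.813 -1.013]
 [ 0.013 -0.845 -0.535  0.7  ]
 [ 0.     0.     0.     1.   ]]
top 454.2665504027631 454.2665504027631 249.9991830508031 193.1742084094478 [-0.09521089  0.          0.          0.          0.        ]
[[ 0.109 -0.928  0.357  0.048]
 [-0.994 -0.099  0.047 -0.108]
 [-0.008 -0.36  -0.933  1.326]
 [ 0.     0.     0.     1.   ]]
{'time_s': 0.1, 'qpos': array([ 1.30007979e+00,  2.64686182e-01,  1.60526196e+00,  1.52433142e-05,
        1.27372476e+00, -3.68887876e-02]), 'dq': array([-0.00047021, -0.00194609, -0.00483004,  0.00138201,  0.00062378,
        0.00065374]), 'joint_torque': array([-2.21815635e-04, -5.16710222e+01, -3.68590379e+01, -1.28597821e-04,
        6.38480647e-03, -3.58778095e-05]), 'eef_pos': array([0.15620689, 0.65597769, 0.23006766]), 'tcp_rot': array([-1.66543543e-04,  1.16649871e-01,  9.93172556e-01, -1.02673103e-03]), 'ft_force': array([ 0.1497979 ,  0.09293416, -0.10384811]), 'moment': array([ 0.05741049, -0.00412603,  0.03801373]), 'finger_force': 0.0, 'gripper_width': 0.08516801613221617}
```

View pics/top0.png

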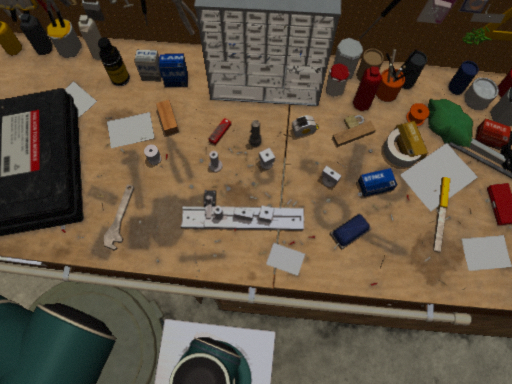

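View pics/side0.png

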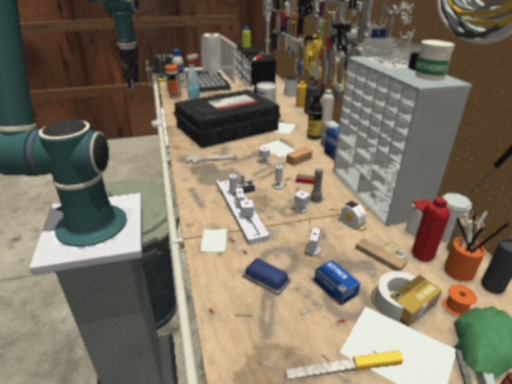

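The top view shows the track at (182–304, 217) with the gate near (209,199), so its open end is on the left (+y). The stops sit around (215–268, 213). The twins are at (152,154), (214,160), (267,158) and (330,176), and there is a dark post at (255,133). I'll crop in for detail.

```bash
cat > h.py <<'E'
import cv2,numpy as np
from bench import bot
def cam(n):
    c=bot.camera(n);c["K"]=np.array([[c["fx"],0,c["cx"]],[0,c["fy"],c["cy"]],[0,0,1.]]);c["D"]=np.array(c["distortion"]);return c
def ray(c,p):
    u=cv2.undistortPoints(np.array([[p]],float),c["K"],c["D"])[0,0]
    T=c["pose"];return T[:3,3],T[:3,:3]@np.array([u[0],u[1],1])
def plane(c,p,z):
    o,d=ray(c,p);return o+d*(z-o[2])/d[2]
def tri(c1,p1,c2,p2):
    o1,d1=ray(c1,p1);o2,d2=ray(c2,p2)
    s=np.linalg.lstsq(np.stack([d1,-d2],1),o2-o1,rcond=None)[0]
    a,b=o1+s[0]*d1,o2+s[1]*d2;return (a+b)/2,np.linalg.norm(a-b)
def proj(c,P):
    T=np.linalg.inv(c["pose"]);return cv2.projectPoints(np.array(P,float).reshape(-1,1,3),cv2.Rodrigues(T[:3,:3])[0],T[:3,3],c["K"],c["D"])[0][:,0]
def crop(c,x0,y0,x1,y1,k,name):
    cv2.imwrite(name,cv2.resize(c["img"][y0:y1,x0:x1],None,fx=k,fy=k,interpolation=cv2.INTER_CUBIC))
E
python3 - <<'E'
from h import *
crop(cam("top"),140,110,360,250,3.6,"pics/t1.png")
crop(cam("side"),205,135,335,265,4.6,"pics/s1.png")
E
```

```text
(no output)
```

View pics/t1.png

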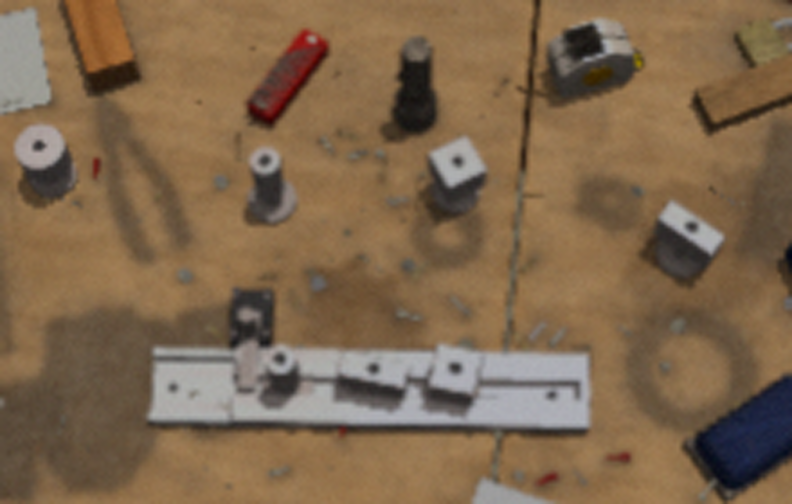

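View pics/s1.png

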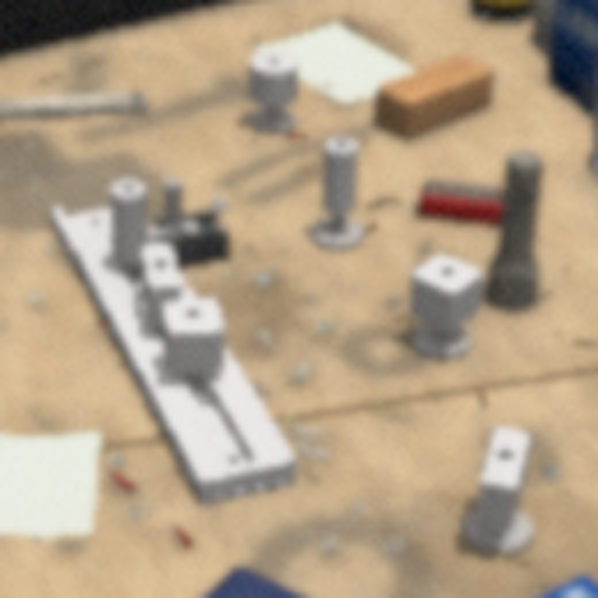

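The track holds three stops: the post by the gate, then the bar, then the square. The round stop is absent. In t1 the head dots are at post (282,356), bar (374,368) and square (455,368). The twins are post (265,160), square (458,161) and bar (691,226), and the gate pin is at (248,316). I'll triangulate these.

```bash
cat > m.py <<'E'
from h import *
T=cam("top");S=cam("side")
pts=dict(tpost=((265,160),(342,146)),tsq=((458,161),(448,271)),tbar=((691,226),(506,455)),post=((282,356),(127,188)),bar=((374,368),(160,264)),sq=((455,368),(195,314)),pin=((248,312),(173,185)),scr1=((172,388),(95,218)),scr2=((551,395),(237,459)))
f=lambda p,k,o:((p[0]+.5)/k-.5+o[0],(p[1]+.5)/k-.5+o[1])
for n,(a,b) in pts.items():
    pa,pb=f(a,3.6,(140,110)),f(b,4.6,(205,135))
    X,e=tri(T,pa,S,pb);h={'post':.090,'tpost':.084,'bar':.068,'sq':.068,'tsq':.062,'tbar':.062,'pin':.07}.get(n,.021)
    print(n,np.round(X*1000,1),round(e*1000,1),"top@h",np.round(plane(T,pa,h)*1000,1),"side@h",np.round(plane(S,pb,h)*1000,1))
# track corners on its top, top view, t1 coords
for p,z in [((153,350),.021),((589,354),.021),((589,428),.0),((150,424),.0)]:
    print(np.round(plane(T,f(p,3.6,(140,110)),z)*1000,1))
# bar/square head edges in top view
for nm,ps,z in [("bar",[(344,355),(400,383)],.068),("tbarE",[(672,203),(722,241)],.062),("tbarW",[(660,224),(710,258)],.062),("sqTop",[(433,347),(479,349)],.068),("tsq",[(428,153),(470,138)],.062)]:
    a,b=[plane(T,f(p,3.6,(140,110)),z) for p in ps];d=b-a;print(nm,np.round(a*1000),np.round(np.linalg.norm(d)*1000),np.degrees(np.arctan2(d[1],d[0])))
E
python3 m.py
```

```text
tpost [640.2  79.7  80.5] 1.0 top@h [638.   79.2  84. ] side@h [638.6  73.8  84. ]
tsq [666.6 -82.4  61. ] 2.2 top@h [664.9 -82.4  62. ] side@h [667.3 -83.3  62. ]
tbar [ 627.  -284.4   59.8] 1.2 top@h [ 625.3 -284.    62. ] side@h [ 626.5 -286.7   62. ]
post [463.2  40.6  89.6] 1.8 top@h [464.   40.6  90. ] side@h [462.1  39.4  90. ]
bar [469.9 -32.4  67. ] 0.6 top@h [469.2 -32.5  68. ] side@h [469.9 -33.8  68. ]
sq [478.3 -97.9  65.5] 2.4 top@h [476.2 -97.9  68. ] side@h [ 478.7 -100.9   68. ]
pin [506.   76.5  66.6] 2.0 top@h [505.8  76.   70. ] side@h [503.6  70.   70. ]
scr1 [454.1 139.8   7.6] 1.7 top@h [449.1 137.2  21. ] side@h [451.1 117.9  21. ]
scr2 [ 485.  -180.8    3.6] 4.4 top@h [ 477.  -179.8   21. ] side@h [ 481.6 -200.7   21. ]
[480.9 158.7  21. ]
[ 516.6 -209.    21. ]
[ 458.1 -215.1    0. ]
[421.8 154.8   0. ]
bar [478.  -7.  68.] 52.0 -111.5951032636225
tbarE [ 645. -267.   62.] 53.0 -124.97932633238271
tbarW [ 624. -258.   62.] 51.0 -121.50743034699931
sqTop [492. -78.  68.] 38.0 -86.54851297916196
tsq [670. -56.  62.] 39.0 -62.28560277442547
```

```bash
python3 - <<'E'
from h import *
T=cam("top");S=cam("side")
a=cv2.resize(T["img"][180:230,190:240],None,fx=8,fy=8,interpolation=cv2.INTER_CUBIC)
b=cv2.resize(S["img"][165:215,215:265],None,fx=8,fy=8,interpolation=cv2.INTER_CUBIC)
cv2.imwrite("pics/g.png",np.hstack([a,b]))
E
```

```text
(no output)
```

View pics/g.png

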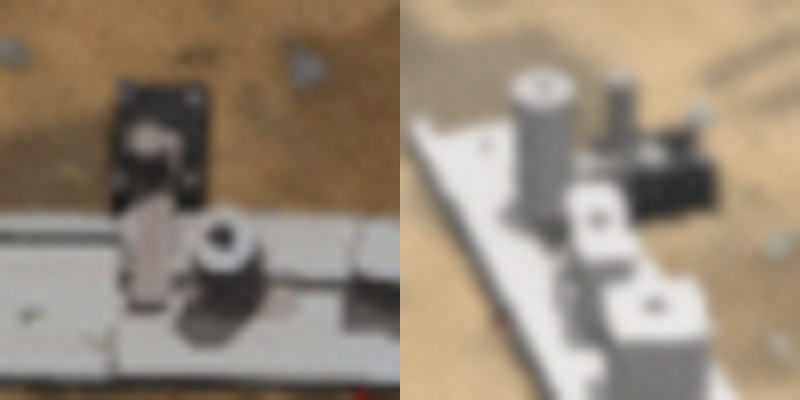

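The gate crop shows the pin top at left (150,135) and right (220,75), with the gate bar across the slot at left (148,255). I'll check this against the track model.

```bash
python3 - <<'E'
from h import *
T=cam("top");S=cam("side")
g=lambda x,y,o:((x+.5)/8-.5+o[0],(y+.5)/8-.5+o[1])
X,e=tri(T,g(150,137,(190,180)),S,g(220,76,(215,165)));print(X,e)
for P in [[.5004,.0825,.07],[.505,.076,.07],[.502,.078,.07]]:
  print(P,(proj(T,[P])[0]-[190,180]+.5)*8,(proj(S,[P])[0]-[215,165]+.5)*8)
ty=np.array([-.097,.995,0]);tx=np.array([.995,.097,0]);o=np.array([.469,-.028,0])
for y in(-.185,.185):
  for x in(-.032,.032):
    P=o+x*tx+y*ty+[0,0,.021 if y<0 else .006]
    print(x,y,(proj(T,[P])[0]-[140,110]+.5)*3.6,(proj(S,[P])[0]-[205,135]+.5)*4.6)
s=bot.get_state()
from scipy.spatial.transform import Rotation as R
q=s["tcp_rot"];Rm=R.from_quat(q[[1,2,3,0]]).as_matrix();print(Rm)
print(Rm.T@(np.array([.503,.079,.16])-s["eef_pos"]))
E
```

```text
[0.50462041 0.07655995 0.06935675] 0.00018801029881617605
[0.5004, 0.0825, 0.07] [132.81614391 146.16170979] [208.21070553  69.81392823]
[0.505, 0.076, 0.07] [151.94793643 136.33500972] [221.82073135  75.63829308]
[0.502, 0.078, 0.07] [145.45647504 143.34457349] [214.09004169  74.27265295]
-0.032 -0.185 [591.912394   424.68164255] [202.80022764 480.13838544]
0.032 -0.185 [589.68427666 352.10263681] [297.04077423 458.26005774]
-0.032 0.185 [151.04861963 425.61639752] [ 48.86261837 217.88817922]
0.032 0.185 [155.88106144 354.03408271] [124.77646771 204.47094965]
[[-9.72793440e-01  2.31674176e-01  6.91051950e-06]
 [ 2.31674176e-01  9.72793439e-01 -2.51961838e-05]
 [-1.25598132e-05 -2.29096934e-05 -1.00000000e+00]]
[-0.47101828 -0.48160162  0.071266  ]
```

The manual's scale: shifts go in shares of 60 cm and turns go in shares of 4 rad. Converting my numbers, -0.205 m / 0.6 = -0.3417, -0.16 m / 0.6 = -0.2667.

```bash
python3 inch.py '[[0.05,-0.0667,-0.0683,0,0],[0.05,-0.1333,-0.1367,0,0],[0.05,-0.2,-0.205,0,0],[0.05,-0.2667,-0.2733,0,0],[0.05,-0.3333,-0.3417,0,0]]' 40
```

```text
refused: ROWS must be one flat list, 5 numbers to a row, no inner brackets. Nothing was moved.
```

I used the wrong layout. The manual says one flat list, 5 numbers to a row, no inner brackets; once more.

```bash
python3 inch.py '[0.05,-0.0667,-0.0683,0,0,0.05,-0.1333,-0.1367,0,0,0.05,-0.2,-0.205,0,0,0.05,-0.2667,-0.2733,0,0,0.05,-0.3333,-0.3417,0,0]' 40; python3 inch.py '[0.05,-0.0667,-0.0683,0,0,0.05,-0.1333,-0.1367,0,0,0.05,-0.2,-0.205,0,0,0.05,-0.2667,-0.2733,0,0,0.05,-0.3333,-0.3417,0,0]'; python3 inch.py '[0.05,-0.0667,-0.0667,0.05,0.045,0.05,-0.1183,-0.1217,0.1,0.09,0.05,-0.1183,-0.1217,0.1167,0.135,0.05,-0.1183,-0.1217,0.1167,0.18,0.05,-0.1183,-0.1217,0.1167,0.225]';  python3 inch.py '[0.05,0,0,0,0.045,0.05,0,0,0,0.0848,0.05,0,0,0,0.0848]'
cat > to.py <<'E'
import sys
from h import *
from scipy.spatial.transform import Rotation as R
s=bot.get_state();q=s["tcp_rot"];M=R.from_quat(q[[1,2,3,0]]).as_matrix()
print("t",round(s["time_s"],1),"tcp",np.round(s["eef_pos"],4),"yaw_y",round(float(np.arctan2(M[1,1],M[0,1])),3),"w",round(s["gripper_width"],4),"q",np.round(s["qpos"],2))
for a in sys.argv[1:]:
    print(a,"->",np.round(M.T@(np.array([float(v) for v in a.split(",")])-s["eef_pos"]),4))
E
python3 to.py .504,.077,.16 .504,.077,.040
```

```text
time_s: 1.12
eef_pos: [0.3042, 0.4094, 0.2316]
tcp_rot: [0.0, 0.116, 0.993, 0.0]
ft_force: [0.5, -0.3, 0.2]
gripper_width: 0.05
finger_force: 0.0
time_s: 1.75
eef_pos: [0.4514, 0.1635, 0.2318]
tcp_rot: [0.001, 0.117, 0.993, 0.0]
ft_force: [-0.5, 1.4, 0.0]
gripper_width: 0.0501
finger_force: 0.0
time_s: 2.38
eef_pos: [0.5027, 0.0773, 0.1611]
tcp_rot: [-0.0, 0.54, 0.842, -0.0]
ft_force: [0.4, 0.7, -0.1]
gripper_width: 0.0498
finger_force: 0.0
time_s: 2.75
eef_pos: [0.5028, 0.0777, 0.1615]
tcp_rot: [0.0, 0.671, 0.741, 0.0]
ft_force: [0.3, -0.8, 0.4]
gripper_width: 0.0499
finger_force: 0.0
t 2.8 tcp [0.5028 0.0777 0.1615] yaw_y 0.1 w 0.0499 q [ 0.1   0.    2.03 -0.    1.11  0.  ]
.504,.077,.16 -> [-0.0008  0.0011  0.0015]
.504,.077,.040 -> [-0.0008  0.0011  0.1215]
```

To row units: 0.121 m / 0.6 = 0.2017, 0.1 m / 0.6 = 0.1667.

```bash
python3 inch.py '[0.05,0,0.0017,0.1,0,0.05,0,0.0017,0.1667,0,0.05,0,0.0017,0.2017,0,0,0,0.0017,0.2017,0,0,0,0.0017,0.2017,0]' 40;python3 inch.py '[0,0,0,0,0,0,0,0,0,0]'; python3 inch.py '[0,0,0.0167,0,0,0,0,0.0333,0,0,0,0,0.05,0,0,0,0,0.05,0,0]';python3 to.py
```

```text
time_s: 3.38
eef_pos: [0.5047, 0.0779, 0.0413]
tcp_rot: [0.001, 0.671, 0.741, 0.001]
ft_force: [1.9, -0.3, 0.1]
gripper_width: 0.0143
finger_force: 1.7
time_s: 3.62
eef_pos: [0.5048, 0.0779, 0.0415]
tcp_rot: [0.001, 0.671, 0.741, 0.001]
ft_force: [2.0, 1.7, -0.5]
gripper_width: 0.0125
finger_force: 39.6
time_s: 4.12
eef_pos: [0.5332, 0.0804, 0.0413]
tcp_rot: [-0.001, 0.672, 0.741, -0.001]
ft_force: [-7.0, -2.5, 12.2]
gripper_width: 0.0127
finger_force: 41.1
t 4.1 tcp [0.5332 0.0804 0.0413] yaw_y 0.098 w 0.0127 q [ 0.1   0.21  2.06 -0.    0.88  0.01]
```

To row units: -0.12 m / 0.6 = -0.2, -0.06 m / 0.6 = -0.1.

```bash
python3 inch.py '[0.05,0,0,0,0,0.05,0,0,0,0,0.05,0,0,0,0,0.05,0,0,-0.1,0,0.05,0,0,-0.2,0]'; python3 to.py .4625,.040,.16 .4625,.040,.055
python3 - <<'E'
from h import *
T=cam("top");S=cam("side")
crop(T,140,110,360,250,3.6,"pics/t2.png")
E
```

```text
time_s: 4.75
eef_pos: [0.5326, 0.0806, 0.1604]
tcp_rot: [-0.001, 0.672, 0.741, -0.001]
ft_force: [0.7, 0.1, 0.2]
gripper_width: 0.0499
finger_force: 0.0
t 4.8 tcp [0.5326 0.0806 0.1604] yaw_y 0.098 w 0.0499 q [0.1  0.07 1.97 0.   1.11 0.01]
.4625,.040,.16 -> [-0.0336 -0.0738  0.0006]
.4625,.040,.055 -> [-0.0336 -0.0735  0.1056]
```

View pics/t2.png

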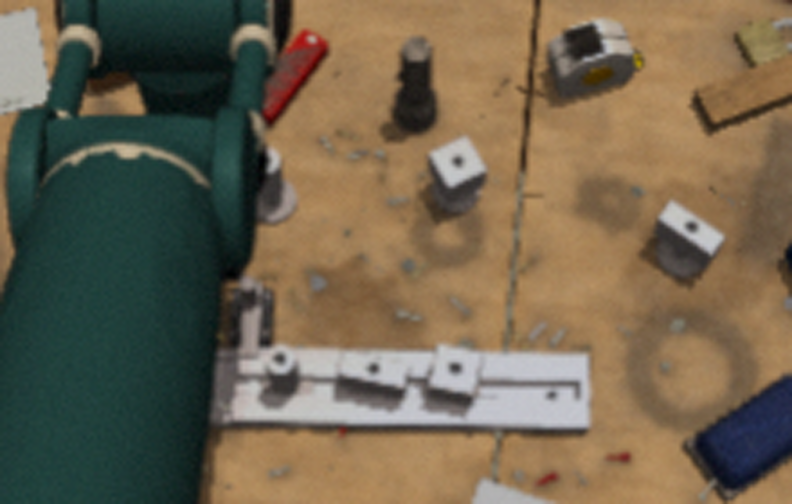

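The t2 view shows the gate bar retracted (now at (255,310)) and the stops and visible twins where they were. I'll grasp the post next.

To row units: 0.103 m / 0.6 = 0.1717, 0.08 m / 0.6 = 0.1333.

```bash
python3 inch.py '[0.05,-0.056,-0.0917,0,0,0.05,-0.056,-0.1225,0.05,0,0.05,-0.056,-0.1225,0.1333,0,0.05,-0.056,-0.1225,0.1717,0,0.05,-0.056,-0.1225,0.1717,0]'; python3 inch.py '[0,0,0,0,0,0,0,0,0,0,0,0,0,0,0,0,0,0,0,0,0,0,0,0,0]' 60; python3 inch.py '[0,0,0,-0.0033,0,0,0.0333,0,-0.0033,0,0,0.0667,0,-0.0033,0,0,0.1,0,-0.0033,0,0,0.1417,0,-0.0033,0]'; python3 inch.py '[0,0,0,0,0]';python3 to.py
```

```text
time_s: 5.48
eef_pos: [0.4612, 0.0399, 0.055]
tcp_rot: [-0.002, 0.672, 0.741, -0.002]
ft_force: [-0.4, 0.1, -0.3]
gripper_width: 0.0501
finger_force: 0.0
time_s: 6.1
eef_pos: [0.465, 0.0401, 0.0585]
tcp_rot: [0.001, 0.672, 0.741, 0.001]
ft_force: [-0.4, -1.0, 6.2]
gripper_width: 0.0246
finger_force: 59.3
time_s: 6.72
eef_pos: [0.4547, 0.1248, 0.0587]
tcp_rot: [-0.0, 0.672, 0.741, -0.001]
ft_force: [2.0, -0.5, -1.4]
gripper_width: 0.0243
finger_force: 58.9
time_s: 6.85
eef_pos: [0.4547, 0.1256, 0.0588]
tcp_rot: [-0.0, 0.671, 0.742, -0.0]
ft_force: [0.8, 0.2, -2.4]
gripper_width: 0.0245
finger_force: 59.0
t 6.8 tcp [0.4547 0.1256 0.0588] yaw_y 0.1 w 0.0245 q [0.22 0.06 2.19 0.   0.89 0.12]
```

To row units: -0.13 m / 0.6 = -0.2167, -0.09 m / 0.6 = -0.15.

```bash
python3 inch.py '[0,0,0,-0.0333,0,0,0,0,-0.0833,0,0,0,0,-0.15,0,0,0,0,-0.2167,0]'; python3 to.py .640,.024,.185
python3 - <<'E'
from h import *
T=cam("top");S=cam("side")
a=cv2.resize(T["img"][120:240,180:350],(510,360),interpolation=cv2.INTER_CUBIC)
b=cv2.resize(S["img"][150:250,225:325],(290,360),interpolation=cv2.INTER_CUBIC)
cv2.imwrite("pics/l.png",np.hstack([a,b]))
E
```

```text
time_s: 7.35
eef_pos: [0.4544, 0.1236, 0.1895]
tcp_rot: [-0.0, 0.672, 0.741, -0.001]
ft_force: [0.3, -0.1, -2.0]
gripper_width: 0.0243
finger_force: 60.7
t 7.3 tcp [0.4544 0.1236 0.1895] yaw_y 0.098 w 0.0243 q [ 0.21 -0.1   2.07 -0.    1.17  0.12]
.640,.024,.185 -> [-0.1172  0.175   0.0042]
```

View pics/l.png

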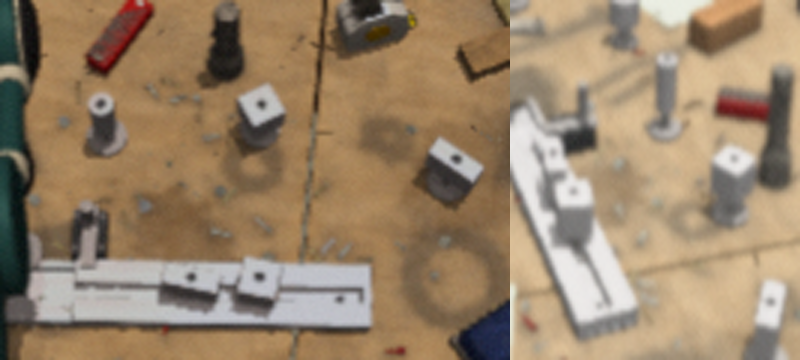

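The view shows the track holding only bar and square, and twin_post still at its place (dot at top pixel (213.7,154)).

To row units: 0.175 m / 0.6 = 0.2917, -0.06 m / 0.6 = -0.1.

```bash
python3 inch.py '[0,-0.05,0.0733,0,0,0,-0.1,0.1467,0,0,0,-0.15,0.22,0,0,0,-0.195,0.2917,0,0,0,-0.195,0.2917,0,0]'; python3 inch.py '[0,0,0,0.0833,0,0,0,0,0.1667,0,0,0,0,0.2083,0,0,0,0,0.215,0,0,0,0,0.215,0]';python3 inch.py '[0,0,0,0.0033,0,0,0,0,0.005,0]'; python3 to.py
```

```text
time_s: 8.07
eef_pos: [0.6424, 0.0226, 0.1865]
tcp_rot: [-0.001, 0.673, 0.74, -0.001]
ft_force: [0.1, 0.2, -2.0]
gripper_width: 0.0245
finger_force: 60.8
time_s: 8.7
eef_pos: [0.6405, 0.0253, 0.0604]
tcp_rot: [-0.0, 0.672, 0.741, -0.0]
ft_force: [0.5, 0.2, -1.2]
gripper_width: 0.0245
finger_force: 61.0
time_s: 8.95
eef_pos: [0.642, 0.0254, 0.0589]
tcp_rot: [0.001, 0.672, 0.741, 0.001]
ft_force: [-1.3, 0.2, -0.6]
gripper_width: 0.0248
finger_force: 61.0
t 8.9 tcp [0.642  0.0254 0.0589] yaw_y 0.098 w 0.0248 q [ 0.    0.35  1.83 -0.    0.96 -0.1 ]
```

To row units: 0.002 m / 0.6 = 0.0033.

```bash
for i in 1; do python3 inch.py '[0,0,0,0.0033,0,0,0,0,0.0033,0]'|grep -E "pos|ft"; python3 inch.py '[0,0,0,0.0033,0,0,0,0,0.0033,0]'|grep -E "pos|ft"; python3 inch.py '[0,0,0,0.0017,0,0,0,0,0.0017,0]'|grep -E "pos|ft"; done
```

```text
eef_pos: [0.6409, 0.0254, 0.0554]
ft_force: [0.0, 0.6, -0.8]
eef_pos: [0.6407, 0.0253, 0.053]
ft_force: [0.5, -0.0, -2.4]
eef_pos: [0.641, 0.0253, 0.0527]
ft_force: [-2.1, -1.1, 1.7]
```

```bash
python3 inch.py '[0,0,0,0.0017,0,0,0,0,0.0017,0]'|grep -E "pos|ft"; python3 inch.py '[0.045,0,0,0.0017,0,0.045,0,0,0.0017,0,0.045,0,0,0.0017,0,0.045,0,0,-0.0333,0,0.045,0,0,-0.1,0]'; python3 inch.py '[0.05,0,0,-0.1,0,0.05,-0.0667,0,-0.1,0,0.05,-0.1333,0,-0.1,0]';python3 to.py .4697,-.0325,.16
python3 - <<'E'
from h import *
T=cam("top");S=cam("side")
a=cv2.resize(T["img"][130:230,190:330],(560,400),interpolation=cv2.INTER_CUBIC)
b=cv2.resize(S["img"][150:250,225:285],(240,400),interpolation=cv2.INTER_CUBIC)
cv2.imwrite("pics/p1.png",np.hstack([a,b]))
E
```

```text
eef_pos: [0.641, 0.0253, 0.0526]
ft_force: [-5.0, -0.8, 7.6]
time_s: 10.58
eef_pos: [0.6395, 0.0253, 0.1109]
tcp_rot: [-0.001, 0.672, 0.741, -0.001]
ft_force: [-0.2, 0.2, -0.7]
gripper_width: 0.0449
finger_force: 0.0
time_s: 10.95
eef_pos: [0.6504, -0.0548, 0.1752]
tcp_rot: [0.002, 0.671, 0.741, 0.002]
ft_force: [-0.1, -0.2, -0.4]
gripper_width: 0.0502
finger_force: 0.0
t 10.9 tcp [ 0.6504 -0.0548  0.1752] yaw_y 0.1 w 0.0502 q [-0.12  0.26  1.72 -0.    1.16 -0.22]
.4697,-.0325,.16 -> [ 0.0402 -0.1777  0.0142]
```

View pics/p1.png

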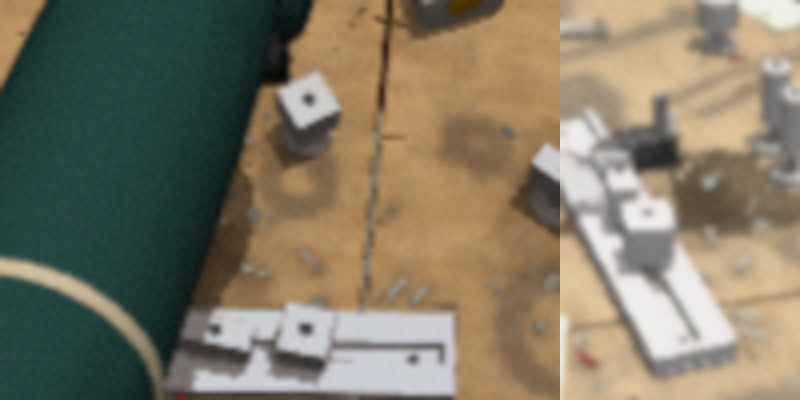

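The side part of the view shows stop_post standing upright next to its twin at (790,95). Next is the bar. I'll get its yaw from the edge between its bright top face and its darker front side in the first top image.

```bash
python3 - <<'E'
from h import *
T=cam("top");im=cv2.imread("pics/top0.png",0)
print(im[204:224,228:284:2])
k=cv2.resize(im,None,fx=4,fy=4,interpolation=cv2.INTER_CUBIC).astype(float)
def edge(c0,c1,r0,r1,z):
    P=[]
    for c in range(c0*4,c1*4,2):
        col=np.diff(cv2.GaussianBlur(k[r0*4:r1*4,c-2:c+3],(1,9),0).mean(1));r=np.argmin(col)
        P.append(((c+.5)/4-.5,(r0*4+r+1)/4-.5))
    W=np.array([plane(T,p,z)[:2] for p in P]);
    vx,vy,_,_=cv2.fitLine((W*1000).astype(np.float32),cv2.DIST_HUBER,0,.01,.01).ravel();print(np.degrees(np.arctan2(vy,vx)),W[0],W[-1])
edge(237,251,209,219,.068); edge(261,271,209,219,.068)
E
```

```text
[[ 97  95 102 101  94  97  98  97  96  94  95  92  97  93 100 113 119 122
  120 114 102  97 108 115 114 114  90  98]
 [102  99 102  95  95  93  96  98  96  94 100  94  95  98 100 107 114 139
  130 114 102  98 105 112 118 118  90 102]
 [124 118 121 113 103 108 106 109 102 105 107 101  97  99  99 104 104 166
  156 134 127 110 105 114 119 118 101 109]
 [154 154 155 142 136 141 128 133 134 135 139 129 128 131 129 126 121 174
  171 170 161 138 133 129 136 134 117 131]
 [166 168 168 155 168 166 157 158 161 164 170 169 170 170 168 170 153 173
  173 175 171 170 168 155 166 160 143 162]
 [169 169 173 156 173 173 173 169 157 167 171 167 173 173 172 174 158 175
  172 171 174 173 172 154 173 174 171 172]
 [170 172 170 159 172 173 173 162 145 172 168 164 172 174 174 176 160 175
  161 145 166 173 171 158 175 173 174 174]
 [173 170 171 155 171 174 175 125  91 171 172 172 174 167 174 171 151 175
  137  70 145 174 166 160 174 175 174 175]
 [174 174 173 157 173 176 173 103  70 170 174 172 170 158 176 159 141 177
  138  58 131 175 157 162 174 173 175 174]
 [170 169 170 136 161 170 173 135 109 171 172 1
[... 664 characters left out ...]
 140  86  82  67  65  56  52  52  47  44 104 171 141  68  43  45
   49  60  72 114 118 162 166 171 176 173]
 [170 172 145  94  97  91  83  79  74  70  62  57 121 168 154  80  55  48
   44  44  45  60 128 154 155 167 178 173]
 [174 173 154 127 128 114  96  88  88  88  81  83 152 171 166  93  73  64
   61  51  47  57 153 172 173 172 175 173]
 [173 173 167 169 170 151 129 114  93  97  91  99 169 175 159 100  87  81
   80  71  62  83 163 173 172 175 175 174]
 [172 175 173 170 172 171 172 149 127 128 102 133 172 174 156 117  95  99
   95  94  84 123 172 175 174 173 178 177]]
83.88496 [ 0.45898837 -0.01338825] [ 0.45480925 -0.05347072]
-86.127205 [ 0.4580606  -0.08385015] [ 0.45947391 -0.11147787]
```

To row units: -0.178 m / 0.6 = -0.2967, -0.05 m / 0.6 = -0.0833, 0.2 rad / 4 = 0.05.

```bash
python3 inch.py '[0.05,0.0167,-0.0833,0,0.025,0.05,0.0333,-0.1667,0,0.05,0.05,0.05,-0.25,0,0.05,0.05,0.0667,-0.2967,0.0233,0.05,0.05,0.0667,-0.2967,0.0233,0.05]';python3 to.py .4697,-.0325,.16 .4697,-.0325,.036
```

```text
time_s: 11.72
eef_pos: [0.465, -0.0306, 0.1567]
tcp_rot: [-0.001, 0.742, 0.671, -0.001]
ft_force: [0.1, 0.2, 0.1]
gripper_width: 0.0499
finger_force: 0.0
t 11.7 tcp [ 0.465  -0.0306  0.1567] yaw_y -0.101 w 0.0499 q [-0.12 -0.07  2.12  0.    1.1  -0.02]
.4697,-.0325,.16 -> [-0.0014  0.0048 -0.0033]
.4697,-.0325,.036 -> [-0.0014  0.0051  0.1207]
```

To row units: 0.12 m / 0.6 = 0.2, 0.1 m / 0.6 = 0.1667.

```bash
python3 inch.py '[0.05,-0.0017,0.005,0.0833,0,0.05,-0.0017,0.005,0.1667,0,0.05,-0.0017,0.005,0.2,0,0.05,-0.0017,0.005,0.2,0]'; python3 inch.py '[0,0,0,0,0,0,0,0,0,0,0,0,0,0,0,0,0,0,0,0,0,0,0,0,0]' 60; python3 to.py .4554,.1225,.040
```

```text
time_s: 12.22
eef_pos: [0.4706, -0.0328, 0.0362]
tcp_rot: [-0.001, 0.742, 0.67, -0.001]
ft_force: [0.1, -0.3, -0.2]
gripper_width: 0.0497
finger_force: 0.0
time_s: 12.85
eef_pos: [0.4728, -0.0334, 0.0391]
tcp_rot: [0.002, 0.742, 0.67, 0.002]
ft_force: [1.4, 0.3, 5.8]
gripper_width: 0.0214
finger_force: 59.9
t 12.8 tcp [ 0.4728 -0.0334  0.0391] yaw_y -0.102 w 0.0214 q [-0.12  0.09  2.2   0.    0.85 -0.02]
.4554,.1225,.040 -> [ 0.1533 -0.0332 -0.001 ]
```

To row units: 0.153 m / 0.6 = 0.255, 0.11 m / 0.6 = 0.1833.

```bash
python3 inch.py '[0,0,0,-0.0017,0,0,0.05,-0.01,-0.0017,0,0,0.1167,-0.0233,-0.0017,0,0,0.1833,-0.0367,-0.0017,0,0,0.255,-0.0517,-0.0017,0]'; python3 inch.py '[0,0,0,0,0,0,0,0,-0.05,0,0,0,0,-0.1167,0,0,0,0,-0.1833,0,0,0,0,-0.25,0]'; python3 to.py .64,-.21,.18
```

```text
time_s: 13.48
eef_pos: [0.4559, 0.1225, 0.0392]
tcp_rot: [0.001, 0.742, 0.67, 0.0]
ft_force: [0.5, -3.3, 6.0]
gripper_width: 0.0214
finger_force: 59.8
time_s: 14.1
eef_pos: [0.454, 0.1217, 0.1885]
tcp_rot: [-0.001, 0.742, 0.67, -0.001]
ft_force: [0.1, -0.2, -1.4]
gripper_width: 0.0211
finger_force: 60.8
t 14.1 tcp [0.454  0.1217 0.1885] yaw_y -0.102 w 0.0211 q [ 0.21 -0.1   2.07 -0.    1.17  0.31]
.64,-.21,.18 -> [-0.3111  0.2188  0.0082]
```

```bash
cat > tw.py <<'E'
from h import *
pos=dict(tpost=(.640,.079,.084),tsq=(.666,-.0825,.062),tbar=(.6265,-.285,.062),tround=None)
for n in("top","side"):
    c=cam(n);ref=cv2.imread(f"pics/{n}0.png")
    for k,P in pos.items():
        if P is None: continue
        u,v=np.round(proj(c,[P])[0]).astype(int)
        t=ref[v-9:v+14,u-10:u+11];w=c["img"][v-29:v+34,u-30:u+31]
        r=cv2.matchTemplate(w,t,cv2.TM_CCOEFF_NORMED);_,m,_,l=cv2.minMaxLoc(r);print(n,k,(u,v),"shift",l[0]-20,l[1]-20,"score",round(m,2))
E
python3 tw.py; python3 to.py .647,-.210,.18
```

```text
top tpost (np.int64(213), np.int64(153)) shift 0 0 score 1.0
top tsq (np.int64(267), np.int64(154)) shift 0 0 score 1.0
top tbar (np.int64(332), np.int64(172)) shift 0 0 score 1.0
side tpost (np.int64(279), np.int64(166)) shift 0 0 score 0.89
side tsq (np.int64(302), np.int64(193)) shift 0 0 score 1.0
side tbar (np.int64(314), np.int64(233)) shift 0 0 score 1.0
t 14.2 tcp [0.458  0.1226 0.1928] yaw_y -0.102 w 0.021 q [ 0.21 -0.1   2.07 -0.    1.16  0.31]
.647,-.210,.18 -> [-0.3117  0.2218  0.0138]
```

To row units: -0.22 m / 0.6 = -0.3667, -0.176 m / 0.6 = -0.2933.

```bash
python3 inch.py '[0,-0.0733,0.0525,0,0,0,-0.1467,0.105,0,0,0,-0.22,0.1575,0,0,0,-0.2933,0.21,0,0,0,-0.3667,0.2625,0,0]'; python3 inch.py '[0,-0.0733,0.0525,0,0,0,-0.15,0.1067,0,0,0,-0.15,0.1067,0,0]'; python3 to.py .647,-.210,.042
```

```text
time_s: 14.82
eef_pos: [0.5887, -0.1142, 0.1859]
tcp_rot: [-0.002, 0.742, 0.67, -0.001]
ft_force: [-0.3, 0.3, -2.0]
gripper_width: 0.0213
finger_force: 60.9
time_s: 15.2
eef_pos: [0.6439, -0.2123, 0.1852]
tcp_rot: [-0.001, 0.743, 0.669, -0.001]
ft_force: [-0.5, 0.6, -2.2]
gripper_width: 0.0215
finger_force: 60.8
t 15.2 tcp [ 0.6439 -0.2123  0.1852] yaw_y -0.106 w 0.0215 q [-0.35  0.3   1.64 -0.    1.2  -0.25]
.647,-.210,.042 -> [0.0026 0.0033 0.1432]
```

To row units: 0.144 m / 0.6 = 0.24, 0.14 m / 0.6 = 0.2333.

```bash
python3 inch.py '[0,0.0033,0.0033,0.0833,0,0,0.0033,0.0033,0.1667,0,0,0.0033,0.0033,0.2333,0,0,0.0033,0.0033,0.24,0,0,0.0033,0.0033,0.24,0]'|grep -E "pos|ft"; python3 inch.py '[0,0,0,0.005,0,0,0,0,0.005,0]'|grep -E "pos|ft"; python3 inch.py '[0,0,0,0.0033,0,0,0,0,0.0033,0]'|grep -E "pos|ft"; python3 inch.py '[0,0,0,0.0017,0,0,0,0,0.0017,0]'|grep -E "pos|ft"
```

```text
eef_pos: [0.646, -0.2065, 0.0443]
ft_force: [0.9, 0.4, -0.8]
eef_pos: [0.6476, -0.2074, 0.0433]
ft_force: [0.1, -0.2, -1.6]
eef_pos: [0.6464, -0.207, 0.0396]
ft_force: [1.3, -1.0, -1.8]
eef_pos: [0.6462, -0.207, 0.0381]
ft_force: [0.6, -0.5, -0.7]
```

To row units: 0.002 m / 0.6 = 0.0033.

```bash
python3 inch.py '[0,0,0,0.0033,0,0,0,0,0.0033,0]'|grep -E "pos|ft"; python3 inch.py '[0,0,0,0.0033,0,0,0,0,0.0033,0]'|grep -E "pos|ft"; python3 inch.py '[0,0,0,0.0017,0,0,0,0,0.0017,0]'|grep -E "pos|ft"; python3 inch.py '[0,0,0,0.0017,0,0,0,0,0.0017,0]'|grep -E "pos|ft"
```

```text
eef_pos: [0.6461, -0.2069, 0.0359]
ft_force: [-0.2, -0.5, -1.7]
eef_pos: [0.6461, -0.2069, 0.034]
ft_force: [0.1, 0.8, -1.9]
eef_pos: [0.6464, -0.207, 0.0334]
ft_force: [-0.7, -0.9, -1.4]
eef_pos: [0.6464, -0.2071, 0.0332]
ft_force: [-2.8, -0.2, 5.2]
```

Contact with the bench, so I'll release, rise and head for the square.

To row units: -0.09 m / 0.6 = -0.15, -0.04 m / 0.6 = -0.0667.

```bash
python3 inch.py '[0.045,0,0,0,0,0.045,0,0,0,0,0.045,0,0,0,0,0.045,0,0,-0.0667,0,0.045,0,0,-0.15,0]'|grep -E "pos|wid"; python3 inch.py '[0.06,0,0,-0.0667,0,0.06,0.0333,-0.0833,-0.0667,0,0.06,0.1,-0.1667,-0.0667,0,0.06,0.1667,-0.25,-0.0667,0]'|grep pos;python3 to.py .4775,-.098,.16
python3 - <<'E'
from h import *
T=cam("top");S=cam("side")
a=cv2.resize(T["img"][130:230,230:350],(480,400),interpolation=cv2.INTER_CUBIC)
b=cv2.resize(S["img"][150:250,250:330],(320,400),interpolation=cv2.INTER_CUBIC)
cv2.imwrite("pics/p2.png",np.hstack([a,b]))
E
```

```text
eef_pos: [0.6448, -0.2065, 0.121]
gripper_width: 0.0445
eef_pos: [0.5082, -0.0935, 0.1623]
t 18.7 tcp [ 0.5082 -0.0935  0.1623] yaw_y -0.103 w 0.0602 q [-0.23  0.02  2.01  0.    1.11 -0.13]
.4775,-.098,.16 -> [-0.0076 -0.0301  0.0023]
```

View pics/p2.png

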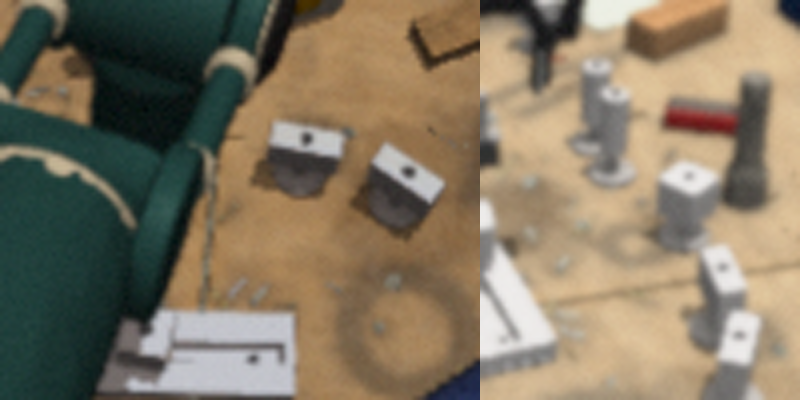

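Both bars stand upright side by side (top part, (305,137) and (408,172)). Now the square.

The manual's scale: shifts go in shares of 60 cm and turns go in shares of 4 rad. Converting my numbers, 0.125 m / 0.6 = 0.2083, 0.09 m / 0.6 = 0.15.

```bash
python3 inch.py '[0.06,-0.0125,-0.05,0,0,0.06,-0.0125,-0.05,0.0667,0,0.06,-0.0125,-0.05,0.15,0,0.06,-0.0125,-0.05,0.2083,0,0.06,-0.0125,-0.05,0.2083,0]'; python3 inch.py '[0,0,0,0,0,0,0,0,0,0,0,0,0,0,0,0,0,0,0,0,0,0,0,0,0]' 60; python3 to.py
```

```text
time_s: 19.42
eef_pos: [0.4762, -0.0983, 0.0345]
tcp_rot: [-0.003, 0.742, 0.67, -0.002]
ft_force: [-0.3, 0.2, 0.1]
gripper_width: 0.06
finger_force: 0.0
time_s: 20.05
eef_pos: [0.4795, -0.0992, 0.0392]
tcp_rot: [0.001, 0.742, 0.67, 0.0]
ft_force: [-3.9, -0.4, 5.6]
gripper_width: 0.0372
finger_force: 61.1
t 20.1 tcp [ 0.4795 -0.0992  0.0392] yaw_y -0.102 w 0.0372 q [-0.25  0.12  2.17 -0.    0.85 -0.15]
```

To row units: 0.15 m / 0.6 = 0.25, 0.11 m / 0.6 = 0.1833.

```bash
python3 inch.py '[0,0,0,-0.0017,0,0,0.05,-0.01,-0.0017,0,0,0.1167,-0.0233,-0.0017,0,0,0.1833,-0.0367,-0.0017,0,0,0.25,-0.05,-0.0017,0]'; python3 inch.py '[0,0.05,-0.01,0,0,0,0.1117,-0.0225,0,0,0,0.1117,-0.0225,0,0]'; python3 to.py
```

```text
time_s: 20.68
eef_pos: [0.4655, 0.0547, 0.0392]
tcp_rot: [0.001, 0.742, 0.67, 0.001]
ft_force: [-0.4, -0.0, -1.8]
gripper_width: 0.0371
finger_force: 60.5
time_s: 21.05
eef_pos: [0.4587, 0.1239, 0.0391]
tcp_rot: [0.0, 0.741, 0.671, 0.002]
ft_force: [-0.2, 1.6, 1.5]
gripper_width: 0.037
finger_force: 61.0
t 21.1 tcp [0.4587 0.1239 0.0391] yaw_y -0.099 w 0.037 q [0.21 0.1  2.2  0.   0.85 0.31]
```

To row units: -0.15 m / 0.6 = -0.25, -0.11 m / 0.6 = -0.1833.

```bash
python3 inch.py '[0,0,0,-0.05,0,0,0,0,-0.1167,0,0,0,0,-0.1833,0,0,0,0,-0.25,0]'; python3 tw.py; python3 to.py .630,-.137,.185 
```

```text
time_s: 21.55
eef_pos: [0.4581, 0.1208, 0.1899]
tcp_rot: [0.0, 0.742, 0.67, 0.001]
ft_force: [0.7, 0.2, -2.4]
gripper_width: 0.0376
finger_force: 60.6
top tpost (np.int64(213), np.int64(153)) shift 0 0 score 1.0
top tsq (np.int64(267), np.int64(154)) shift 0 0 score 1.0
top tbar (np.int64(332), np.int64(172)) shift 0 0 score 1.0
side tpost (np.int64(279), np.int64(166)) shift 0 0 score 0.89
side tsq (np.int64(302), np.int64(193)) shift 0 0 score 1.0
side tbar (np.int64(314), np.int64(233)) shift 0 0 score 0.7
t 21.6 tcp [0.462  0.1217 0.1942] yaw_y -0.103 w 0.0372 q [ 0.21 -0.1   2.06 -0.    1.16  0.31]
.630,-.137,.185 -> [-0.2401  0.1935  0.0106]
```

To row units: -0.2 m / 0.6 = -0.3333, 0.161 m / 0.6 = 0.2683.

```bash
python3 inch.py '[0,-0.0667,0.0533,0,0,0,-0.1333,0.1075,0,0,0,-0.2,0.1617,0,0,0,-0.2667,0.215,0,0,0,-0.3333,0.2683,0,0]'|grep pos; python3 inch.py '[0,-0.07,0.0567,0,0,0,-0.07,0.0567,0,0,0,-0.07,0.0567,0,0]'|grep pos; python3 to.py .630,-.137,.042
```

```text
eef_pos: [0.5978, -0.0961, 0.187]
eef_pos: [0.6261, -0.1395, 0.1868]
t 22.6 tcp [ 0.6261 -0.1395  0.1868] yaw_y -0.103 w 0.0372 q [-0.26  0.23  1.73  0.    1.19 -0.16]
.630,-.137,.042 -> [0.0028 0.0039 0.1448]
```

To row units: 0.147 m / 0.6 = 0.245, 0.14 m / 0.6 = 0.2333.

```bash
python3 inch.py '[0,0.005,0.005,0.0833,0,0,0.005,0.005,0.1667,0,0,0.005,0.005,0.2333,0,0,0.005,0.005,0.245,0,0,0.005,0.005,0.245,0]'|grep -E "pos|ft"; python3 inch.py '[0,0,0,0.0033,0,0,0,0,0.005,0]'|grep -E "pos|ft"; python3 inch.py '[0,0,0,0.0033,0,0,0,0,0.0033,0]'|grep -E "pos|ft"; python3 inch.py '[0,0,0,0.0017,0,0,0,0,0.0017,0]'|grep -E "pos|ft"
```

```text
eef_pos: [0.6302, -0.1357, 0.0418]
ft_force: [0.5, 0.0, -0.8]
eef_pos: [0.6319, -0.1367, 0.0405]
ft_force: [-0.7, 0.5, -2.0]
eef_pos: [0.6303, -0.1365, 0.0365]
ft_force: [0.1, 0.1, -1.8]
eef_pos: [0.6302, -0.1364, 0.0351]
ft_force: [0.1, 0.1, -1.7]
```

To row units: 0.001 m / 0.6 = 0.0017.

```bash
python3 inch.py '[0,0,0,0.0017,0,0,0,0,0.0017,0]'|grep -E "pos|ft"; python3 inch.py '[0,0,0,0.0017,0,0,0,0,0.0017,0]'|grep -E "pos|ft"; python3 inch.py '[0,0,0,0.0017,0,0,0,0,0.0017,0]'|grep -E "pos|ft"
```

```text
eef_pos: [0.6302, -0.1364, 0.0341]
ft_force: [0.7, -0.0, -2.0]
eef_pos: [0.6304, -0.1364, 0.0333]
ft_force: [-1.1, 0.9, -1.3]
eef_pos: [0.6304, -0.1364, 0.0332]
ft_force: [-2.7, 0.7, 5.8]
```

To row units: -0.09 m / 0.6 = -0.15, -0.04 m / 0.6 = -0.0667.

```bash
python3 inch.py '[0.052,0,0,0,0,0.052,0,0,0,0,0.052,0,0,0,0,0.052,0,0,-0.0667,0,0.052,0,0,-0.15,0]'|grep -E "pos|wid"; python3 inch.py '[0.052,0,0,-0.0667,-0.025,0.052,0,0,-0.0667,-0.05,0.052,0.0833,-0.05,-0.0667,-0.05,0.052,0.1667,-0.1,-0.0667,-0.05,0.052,0.25,-0.15,-0.0667,-0.05]'|grep pos; python3 to.py .534,.080,.16
```

```text
eef_pos: [0.6288, -0.136, 0.1211]
gripper_width: 0.0521
eef_pos: [0.5553, 0.0232, 0.1622]
t 26.0 tcp [0.5553 0.0232 0.1622] yaw_y 0.097 w 0.0518 q [-0.    0.09  1.94  0.    1.11 -0.1 ]
.534,.080,.16 -> [ 0.0586 -0.0157  0.0022]
```

To row units: 0.12 m / 0.6 = 0.2, 0.1 m / 0.6 = 0.1667.

```bash
python3 inch.py '[0.05,0.05,-0.0133,0,0,0.05,0.0975,-0.0258,0,0,0.05,0.0975,-0.0258,0.0833,0,0.05,0.0975,-0.0258,0.1667,0,0.05,0.0975,-0.0258,0.2,0]'; python3 inch.py '[0,0,0,0,0,0,0,0,0,0,0,0,0,0,0,0,0,0,0,0]' 40; python3 inch.py '[0,0,-0.0167,0,0,0,0,-0.0333,0,0,0,0,-0.0467,0,0,0,0,-0.0517,0,0,0,0,-0.0517,0,0]'; python3 to.py
```

```text
time_s: 26.65
eef_pos: [0.5321, 0.0786, 0.0389]
tcp_rot: [-0.002, 0.671, 0.741, -0.002]
ft_force: [-0.4, 0.2, 0.8]
gripper_width: 0.0498
finger_force: 0.0
time_s: 27.15
eef_pos: [0.5332, 0.0785, 0.043]
tcp_rot: [-0.001, 0.672, 0.741, -0.001]
ft_force: [-5.4, -0.2, -0.1]
gripper_width: 0.0128
finger_force: 39.1
time_s: 27.78
eef_pos: [0.504, 0.0759, 0.043]
tcp_rot: [-0.0, 0.672, 0.741, 0.0]
ft_force: [-1.5, 2.0, 3.0]
gripper_width: 0.0125
finger_force: 40.6
t 27.8 tcp [0.504  0.0759 0.043 ] yaw_y 0.098 w 0.0125 q [0.1  0.15 2.12 0.   0.87 0.  ]
```

To row units: -0.003 m / 0.6 = -0.005, -0.002 m / 0.6 = -0.0033.

```bash
python3 inch.py '[0,0,-0.0033,0,0,0,0,-0.005,0,0,0,0,-0.005,0,0]'|grep -E "pos|ft"; python3 inch.py '[0.05,0,0,0,0,0.05,0,0,0,0,0.05,0,0,0,0,0.05,0,0,-0.1,0,0.05,0,0,-0.2,0]'|grep -E "pos|wid"; python3 inch.py '[0.05,0.0833,0,0,0,0.05,0.1667,0,-0.05,0,0.05,0.25,0,-0.1,0,0.05,0.3333,0,-0.1,0,0.05,0.4167,0,-0.1,0]'|grep -E "pos|ft"; python3 inch.py '[0.05,0.0833,-0.0167,0,0,0.05,0.1667,-0.0333,0,0,0.05,0.25,-0.0667,0,0,0.05,0.25,-0.0667,0,0]'|grep -E "pos|ft"; python3 tw.py
python3 - <<'E'
from h import *
T=cam("top");S=cam("side")
a=cv2.resize(T["img"][130:230,180:350],(510,300),interpolation=cv2.INTER_CUBIC)
b=cv2.resize(S["img"][150:250,225:321],(288,300),interpolation=cv2.INTER_CUBIC)
cv2.imwrite("pics/f.png",np.hstack([a,b]))
E
```

```text
eef_pos: [0.5032, 0.0758, 0.0431]
ft_force: [4.1, 3.8, -0.7]
eef_pos: [0.4997, 0.075, 0.1624]
gripper_width: 0.05
eef_pos: [0.4764, 0.3256, 0.223]
ft_force: [-0.2, 0.4, -0.2]
eef_pos: [0.42, 0.4722, 0.2217]
ft_force: [0.9, 0.6, 0.6]
top tpost (np.int64(213), np.int64(153)) shift 0 0 score 1.0
top tsq (np.int64(267), np.int64(154)) shift 0 0 score 1.0
top tbar (np.int64(332), np.int64(172)) shift 0 0 score 1.0
side tpost (np.int64(279), np.int64(166)) shift 0 0 score 0.88
side tsq (np.int64(302), np.int64(193)) shift -6 11 score 0.63
side tbar (np.int64(314), np.int64(233)) shift 0 0 score 0.69
```

View pics/f.png

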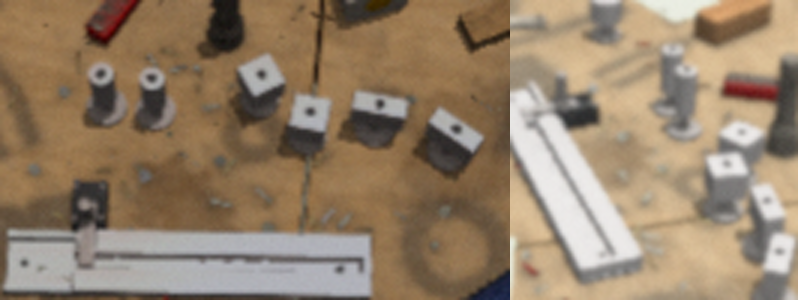

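The final view shows the gate bar across the slot at (88,245), an empty track, and each stop upright beside its unmoved twin: posts at (101,73) and (151,78), squares at (262,75) and (310,112), bars at (380,104) and (457,128).

```bash
python3 -c "
from bench import bot
print(bot.hand_in())"
```

```text
the job is handed in; nothing more can be done
None
```

The job is handed in (no verdict was printed): the post, bar and square stops stand upright beside their twins, the track is empty and the gate is pushed shut; the round stop was not in this start.

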